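# Centre punch held on the marked spot through a guide hung over a box-section bar

## Task

Hang the yellow channel-shaped guide over the aluminium bar so that it sits flat on the bar by itself and the red spot shows through its hole. Then take the blue spring centre punch from its wooden stand and set its point on the red spot through the hole, with the punch upright and pressed lightly, so that the spring tip goes in about half its travel; never push the tip fully in, or the punch fires. Finish while holding it there, and leave the other things on the bench alone.

Things in the scene. Friction and masses are not known exactly. Their poses are not given: they have to be found in the camera images.
- bar: Fixed level aluminium box-section bar, 30 mm wide (x), 240 mm long (its y axis), on two blue stands (46 mm wide, feet 84 mm; 34 mm long) centred 92 mm either side of the middle. Origin on the bench under the bar's middle, z up; bar's underside at 60 mm, flat top at 90 mm. Free all round between the stands.
- spot: Red painted disc, 12 mm across, on the centre line of the bar's top face, within 35 mm of the bar's middle. Origin at its centre on the top face (90 mm above the bench); its axes are parallel to the bar's.
- guide: Loose yellow sheet-metal channel, open below (upside-down U), about 150 g, standing on its two skirts: 44 mm wide over the skirts (x), 56 mm long (y, the channel's run), 38 mm high, sheet 3 mm, 38 mm clear inside (4 mm play each side of the bar). Origin centred at the skirts' lower edges, z up. Grip from above across the skirts. Hung on the bar, its origin is 55 mm above the bench.
- guide_hole (a point): Centre of the 18 mm round through hole in the middle of the guide's top, at the lower face of the top sheet (35 mm above the guide's origin).
- stand: Fixed wooden stand, 70 mm square, 85 mm high (foot moulding 92 mm square, 10 mm high), with one upright through hole of 16 mm in the middle. Origin at the centre of its underside.
- punch: Loose spring centre punch, about 150 g, upright in the stand. Round: steel nose 12 mm thick, 45 mm long; dark collar 24 mm wide, 8 mm high; blue handle 18 mm thick, 8 to 82 mm above the origin; steel cap 21 mm wide to 94 mm. Origin on its axis at the collar's underside, which rests on the stand's top, 85 mm above the bench; z up along the axis.
- punch_grip (a point): Point on the punch's axis in the middle of the blue handle, 50 mm above the punch's origin: the place to grip from above.
- punch_point (a point): The very point of the spring tip (tip rod 4.4 mm thick, stands 24 mm out of the nose when free: 69 mm below the punch's origin).
- punch_tip (a joint): How far the spring tip is pushed into the nose (m): 0 free, 0.016 fully in. The spring takes 1.6 N to start moving and 0.4 N more for each mm: 4.8 N at half travel (0.008). The punch fires above 0.0145.
- wood_block: Loose reddish wooden block 30x58x42 mm, a bystander to be left alone. Origin centre of underside.
- square_nut: Loose rusty square nut 33x33x14 mm, a bystander to be left alone. Origin centre of underside.
- iron_wedge: Loose dark iron wedge 37x93x33 mm, a bystander to be left alone. Origin centre of underside.
- washer_big: Loose thick rusty washer 45x45x8 mm lying flat, a bystander to be left alone. Origin centre of underside.
Things that resemble listed ones, but are neither listed nor needed, are in the scene too. What is meant by the punch is not pink, and is the smaller of those in its own colour. Of the things that look like the guide, the larger one is meant.

How it is judged (in metres and radians):
On the way:
1. the guide hangs by itself flat over the bar, its hole over the red spot, while the punch still stands in its stand (horizontal distance between guide_hole and spot below 0.008 m and z of guide_hole in the frame of spot below 0.004 m and angle between guide's own z axis and vertical below 0.1 rad and angle between the y axis of guide and the y axis of bar, either way round below 0.3 rad and contact force between guide and bar above 0.3 N and contact force between the fingers and guide below 0.05 N and contact force between punch and stand above 0.3 N and contact force between the fingers and punch below 0.05 N), for 0.2 s.
At the end, for the whole second after the job is handed in: Guide hangs on the bar untouched by fingers, flat within 6 deg, along the bar within 17 deg, hole centre within 8 mm of the spot's. Gripper holds the punch still, upright within 8.5 deg, clear of its stand, point on the bar within 6 mm of the spot's centre, tip pushed in 4 to 12 mm, force 1 to 12 N (horizontal distance between guide_hole and spot below 0.008 m and z of guide_hole in the frame of spot below 0.004 m and angle between guide's own z axis and vertical below 0.1 rad and angle between the y axis of guide and the y axis of bar, either way round below 0.3 rad and contact force between guide and bar above 0.3 N and contact force between the fingers and guide below 0.05 N and horizontal distance between punch_point and spot below 0.006 m and z of punch_point in the frame of spot below 0.0025 m and angle between punch's own z axis and vertical below 0.15 rad and value of joint punch_tip between 0.004 and 0.012 m and contact force between punch and bar between 1 and 12 N and contact force between the fingers and punch above 1 N and linear speed of punch below 0.02 m/s and contact force between punch and stand below 0.05 N); the arm keeps its last pose, push and grip.
It fails at once if the spring tip is pushed fully in (over 14.5 mm) and the punch fires (value of joint punch_tip above 0.0145 m).
It fails at once if the wood block is moved more than 30 mm (distance of wood_block from where it was at the start of the episode above 0.03 m).
It fails at once if the square nut is moved more than 30 mm (distance of square_nut from where it was at the start of the episode above 0.03 m).
It fails at once if the iron wedge is moved more than 30 mm (distance of iron_wedge from where it was at the start of the episode above 0.03 m).
It fails at once if the washer is moved more than 30 mm (distance of washer_big from where it was at the start of the episode above 0.03 m).
It also fails if it takes over 54 s, if anything falls off the work surface, if the arm or the gripper's body presses on something with over 40 N, if the wrist force passes 120 N, or if a joint passes its speed limit or range.

## Robot

A 6-joint arm with a two-finger parallel gripper is mounted at the origin on a cart in front of the work surface, level with it; the furniture and walls round the work are solid. World frame = base frame: x ahead of the robot, y to its left, z up, the work surface at z = 0. Lengths are in m, angles in degrees, forces in N, time in s.
With the tool pointing down it reaches from about 0.25 to 0.725 m from the base axis. Payload 9.7 kg.
Tool frame: the origin (TCP) lies between the finger pads; the fingertips stand 22 mm ahead of it and the grasp point (between the pads) lies 3 mm ahead of it; z points along the fingers, y is the line along which they close (so a half turn about z gives the same grasp; the last joint's range is limited). The gripper opens to 85 mm and grips with 20 to 120 N. Pads are 22 mm wide; open, the fingers measure 114 mm over their backs; the gripper's body (76 mm by 85 mm) begins 54 mm behind the grasp point. The pads swing forward as they close: fully open they stand 13 mm farther back than shut.
Start: joints at [65.432, 4.979, 10.078, 95.1, 0, 90], TCP at [0.229, 0.5, 0.215] pointing down, gripper open.
Joint ranges: [-179.16, 179.16], [-48.56, 103.87], [-65.8, 70.77], [-126.05, 130.52], [-82.76, 87.17], [-180, 180]. Speed limits (degrees/s): [127.2, 127.2, 147.25, 180, 180, 180].

## Interface

Orientations are given as [roll, pitch, yaw] about the fixed x, y, z axes, in that order (R = Rz(yaw) Ry(pitch) Rx(roll)).
In Python, from workcell import bot, viewer, finder gives the robot as it stands.
- The arm moves only by the tool move_arm, never from a script. Its arguments are lists of equal length, an entry for each row: "offset": the shift along the tool's x, y, z in cm, a list of three; "twist": the turn, a rotation vector about the tool's x, y, z in rad, a list of three; "grip": the opening, from 0 (shut) to 1 (fully open). In form: {"offset": [[x, y, z], ...], "twist": [[ax, ay, az], ...], "grip": [grip, ...]}. A call has 1 to 5 rows; each row shifts and turns the commanded pose from where the row before left it, along the tool's axes as they then stand; what a row does not reach is not made up. A row lasts 1/10 s, in which the tool goes at most 50 mm and 8.59 degrees, less where a joint would pass 70% of its speed; a pose out of reach is approached as far as the arm can. A call is refused whole if a number of a shift passes 5 or a number of a turn 0.15, either way. A call with a gripper value outside its range is refused whole. The fingers move at their own pace and stop on an object; "force" is the grip in N (left out, the last holds). Time passes only in rows, so rows that do not move let the fingers close. It gives the time, the measured TCP pose, the force, the opening and the grip force at its end, in the units of the state.
- bot.get_obs(): the state, without advancing time (a new reading comes with each control period).
- viewer.camera(name): name is "scene" or "top" or "wrist"; returns a dict with "color" (384x512x3 uint8, red, green, blue), "depth" (384x512 float32, m along the optical axis (not along the pixel's ray), 0 where there is no reading), "vfov" (degrees; the focal length in pixels is half the picture's height over the tangent of half this angle, whatever the lens; pixels are square), "cx", "cy" (the principal point, pixels), "position" and "attitude" of the camera in the world; the wrist camera has in their place "tool_from_camera" (4x4, takes a point from camera to tool coordinates, whose origin is the TCP and whose axes are the flange's). Camera axes: x right, y down, z forward; pixel columns grow to the right and rows downward; lengths in m; the calibration is good to about 2 mm. A picture is of the moment at which its call begins: read the wrist's pose just before it.
- bot.job_done(): hands the job in; it is judged then, once.
Trained networks look in a picture, given as the dict that the camera call returned (one of the last four; its "shot" number tells which), for a name from the list of things; names that differ only in an ending like _2 or _b are one class to them, and where a whole thing is asked for, a point or a joint stands for the part that bears it (a point fixed in the world has none). Each returns a list of dicts, best first, with "p" (0 to 1); they miss things now and then, are a little off and sometimes report something else, mostly with a low value. They report only what shows in the picture. A call takes as long as a camera call. They do not tell look-alikes from the thing itself.
- finder.boxes_of(picture, thing): "position" ([column, row] in pixels, amid what is visible of it).
- finder.pinpoint(picture, thing): "position" ([column, row] in pixels: a listed point, or the origin of a listed thing).
The state is a dict: "time": time; "q": joint angles; "qd": joint speeds; "joint_efforts": joint torques, N m; "ee_pos": TCP position; "tcp_rot": TCP orientation; "wrist_force": force on the tool from outside, world axes, zero at the start; "torque": the same for the moment, N m; "opening": finger opening in m; "grasp_force": force on a finger pad.
Only numpy, scipy, OpenCV 4.12 (cv2) and the standard library are available. Lean on these libraries where they do the work, as an engineer would, in place of code of your own. Each camera call takes 0.05 s, during which the arm holds its last target. There are 200 camera calls.

## Working session

There is one attempt and no reset: what is moved stays moved. The work goes in short steps, Python scripts to look and compute and a tool call to move; the robot and the scene stay as the last step left them, time stands still between calls to the robot, and variables do not carry over. Pictures are saved under pics/ and viewed, at most 10 in all, crops included, and the job is handed in when it is done.

Besides the shell and the picture viewer there is one more tool, called as name(argument=value, ...), one argument or row to a line, values as JSON. move_arm: Moves the arm, as the interface text tells. Its arguments: {"type":"object","properties":{"offset":{"type":"array","items":{"type":"array","items":{"type":"number"}}},"twist":{"type":"array","items":{"type":"array","items":{"type":"number"}}},"grip":{"type":"array","items":{"type":"number"}},"force":{"type":"number"}},"required":["offset","twist","grip"]}

```bash
mkdir -p pics
cat > h.py <<'E'
import numpy as np, cv2
from scipy.spatial.transform import Rotation as R
from workcell import bot, viewer, finder
def rpy(a): return R.from_euler('xyz',a,degrees=True).as_matrix()
def cam(n):
    o=bot.get_obs(); p=viewer.camera(n)
    if n=='wrist':
        T=np.eye(4);T[:3,:3]=rpy(o['tcp_rot']);T[:3,3]=o['ee_pos']; p['T']=T@np.array(p['tool_from_camera'])
    else:
        T=np.eye(4);a=np.array(p['attitude']); T[:3,:3]=a if a.shape==(3,3) else rpy(a); T[:3,3]=p['position'];p['T']=T
    p['f']=192/np.tan(np.radians(p['vfov'])/2)
    return p
def save(p,n): cv2.imwrite('pics/'+n,p['color'][:,:,::-1])
def ray(p,uv):
    d=np.array([(uv[0]-p['cx'])/p['f'],(uv[1]-p['cy'])/p['f'],1]); return p['T'][:3,3],p['T'][:3,:3]@d
def atz(p,uv,z):
    o,d=ray(p,uv); return o+d*(z-o[2])/d[2]
def dep(p,uv):
    u,v=int(round(uv[0])),int(round(uv[1])); w=p['depth'][max(v-2,0):v+3,max(u-2,0):u+3]; w=w[w>0]
    if not len(w): return None
    o,d=ray(p,uv); return o+d*np.median(w)
def cloud(p):
    v,u=np.mgrid[0:384,0:512]; z=p['depth']; P=np.stack([(u-p['cx'])/p['f']*z,(v-p['cy'])/p['f']*z,z],-1)
    W=P@p['T'][:3,:3].T+p['T'][:3,3]; W[z<=0]=np.nan; return W
E
cat > a.py <<'E'
from h import *
np.set_printoptions(precision=4,suppress=True)
print(bot.get_obs())
for n in ('top','scene'):
    p=cam(n); save(p,n+'0.png'); print(n,p['vfov'],p['cx'],p['cy'],p['position'],p['attitude'])
    for t in ('bar','spot','guide','guide_hole','stand','punch','punch_grip','wood_block','square_nut','iron_wedge','washer_big'):
        for r in finder.pinpoint(p,t)[:4]:
            if r['p']>.2: print(t,round(r['p'],2),np.round(r['position'],1),dep(p,r['position']))
E
python3 a.py
```

```text
{'time': 0.0, 'q': array([65.432 ,  5.0104, 10.0362, 95.098 , -0.0016, 89.9999]), 'qd': array([-0.1256, -0.0499,  0.0023,  0.0778, -0.063 , -0.0806]), 'joint_efforts': array([  0.0014, -52.039 ,  46.4803,   0.0163,   0.0001,  -0.    ]), 'ee_pos': array([0.2286, 0.5   , 0.214 ]), 'tcp_rot': array([-179.9278,    0.0016,  155.4321]), 'wrist_force': array([ 0.0718, -0.269 , -0.1758]), 'torque': array([-0.0086, -0.0632, -0.0604]), 'grasp_force': 0.0, 'opening': 0.0851904768447393}
top 54.65534523011933 258.7980970907394 187.8053383688231 [0.4257 0.1169 1.0976] [-173.3533   -1.0616  -90.3505]
bar 0.58 [157.  190.2] [0.5371 0.373  0.0938]
guide 0.83 [339.4 189. ] [ 0.5445 -0.1354  0.0395]
guide 0.52 [374.  196.1] [ 0.5267 -0.2459  0.006 ]
guide_hole 0.75 [342.9 192.4] [ 0.5386 -0.1547  0.0013]
guide_hole 0.59 [373.3 195.7] [ 0.5258 -0.2367  0.0275]
stand 0.81 [169.2 193.2] [0.5297 0.3418 0.0854]
punch 0.76 [151.1 231.1] [0.4272 0.3671 0.1637]
punch 0.71 [159. 184.] [0.5503 0.3607 0.1231]
punch 0.44 [121.5 193.9] [0.5291 0.4737 0.0775]
punch_grip 0.72 [149.1 230.9] [0.4277 0.3676 0.1802]
pun
[... 390 characters left out ...]
2 1.0288] [-133.2028   -0.5852 -152.2345]
bar 0.81 [250.5 238.1] [ 0.5019  0.1798 -0.0019]
guide 0.45 [288.1 173.9] [0.2574 0.5215 0.6124]
stand 0.63 [206.9 279.3] [0.5164 0.3949 0.0429]
punch 0.97 [242.5 276.3] [0.4159 0.3811 0.1039]
punch 0.83 [175.6 298.3] [0.5383 0.499  0.077 ]
punch 0.62 [201.7 258.2] [0.5416 0.3743 0.0934]
punch_grip 0.8 [241.4 254.4] [0.4192 0.3784 0.1849]
punch_grip 0.63 [167.9 290. ] [0.5501 0.5068 0.114 ]
punch_grip 0.51 [201.9 244.5] [0.537  0.373  0.1496]
punch_grip 0.34 [183.6 251.3] [0.6448 0.3221 0.0064]
wood_block 0.75 [194.2 218.2] [0.6781 0.2135 0.028 ]
square_nut 0.37 [269.5 269.7] [0.3941 0.2686 0.0137]
washer_big 0.44 [180.6 251.5] [0.6499 0.3292 0.0102]
```

Run:
```python
import cv2
a=cv2.imread('pics/top0.png');b=cv2.imread('pics/scene0.png')
cv2.imwrite('pics/top0c.png',cv2.resize(a[110:290,80:420],None,fx=2.3,fy=2.3,interpolation=2))
cv2.imwrite('pics/scene0c.png',cv2.resize(b[120:350,100:400],None,fx=2.6,fy=2.6,interpolation=2))
```

```text
(no output)
```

View pics/top0c.png

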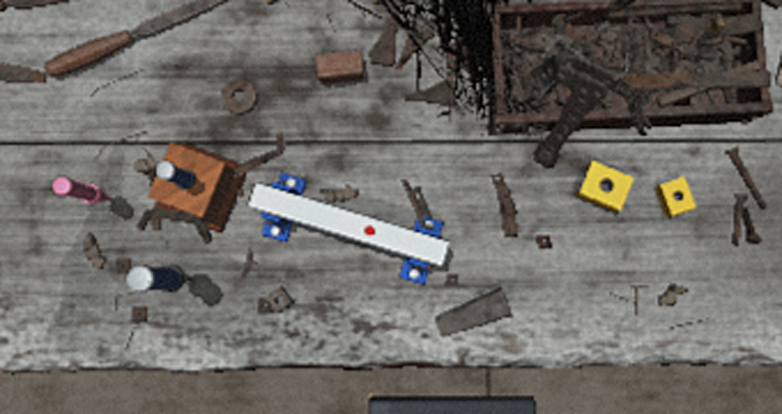

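View pics/scene0c.png

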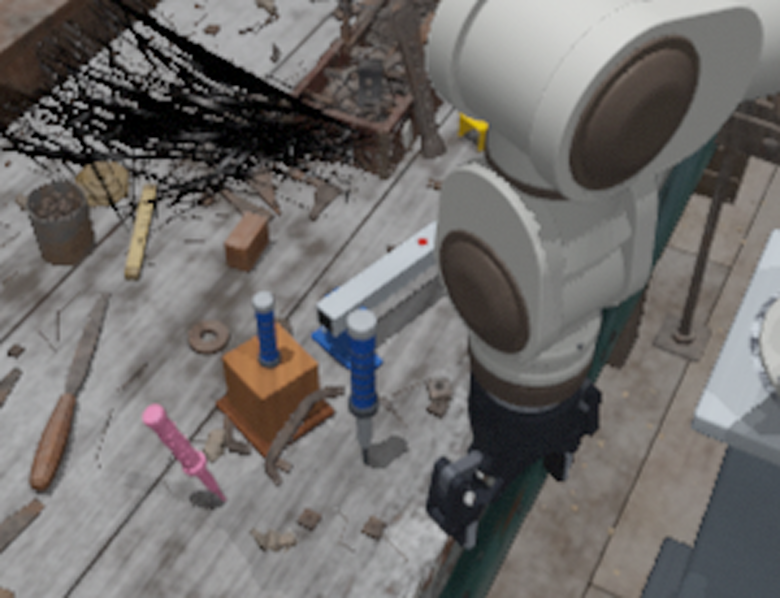

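The top view shows the large guide at crop (606,186), the smaller one at (677,196), the spot at (370,230), the bar from (255,195) to (445,250), and the small blue punch in the wooden stand at about (175,172). The big blue and pink punches are decoys. Next I measure these from colour and depth.

```bash
cat > m.py <<'E'
from h import *
np.set_printoptions(precision=4,suppress=True)
p=cam('top'); W=cloud(p); c=p['color'].astype(int); r,g,b=c[...,0],c[...,1],c[...,2]
def comps(m,mn):
    n,l,s,ce=cv2.connectedComponentsWithStats(m.astype(np.uint8)); return [(l==i,ce[i],s[i,4]) for i in range(1,n) if s[i,4]>=mn]
print('yellow')
for m,ce,a in comps((r>140)&(g>120)&(b<100)&(np.arange(512)[None]>300),60):
    P=W[m]; z=P[:,2]; t=np.nanpercentile(z,80)
    mm=(m&(np.abs(W[...,2]-t)<.006)).astype(np.uint8)
    k=np.argwhere(m)[:,::-1].astype(np.float32)
    k=np.array([atz(p,x,.038)[:2] for x in k],np.float32)
    print(ce,a,'top z',t,cv2.minAreaRect(k*1000),atz(p,ce,.038))
    v,u=np.argwhere(m).mean(0)
    h=((r+g+b)<200); y0,x0=int(ce[1]),int(ce[0]); sub=np.zeros_like(h); sub[y0-8:y0+9,x0-8:x0+9]=h[y0-8:y0+9,x0-8:x0+9]
    for m2,ce2,a2 in comps(sub,8): print(' hole',ce2,a2,atz(p,ce2,.036))
print('red')
for m,ce,a in comps((r>130)&(g<60)&(b<60),6): print(ce,a,atz(p,ce,.09),dep(p,ce))
print('bar')
m=(np.abs(W[...,2]-.09)<.008)&(r>170)&(g>170)
for m,ce,a in comps(m,300):
    k=np.array([atz(p,x,.09)[:2] for x in np.argwhere(m)[:,::-1]],np.float32); print(ce,a,cv2.minAreaRect(k*1000),np.nanmedian(W[m][:,2]))
print('stand')
m=(np.abs(W[...,2]-.085)<.008)&(r>b+40)
for m,ce,a in comps(m,200):
    k=np.array([atz(p,x,.085)[:2] for x in np.argwhere(m)[:,::-1]],np.float32); print(ce,a,cv2.minAreaRect(k*1000))
print('blue things high')
m=(W[...,2]>.12)&(np.arange(512)[None]<200)
for m,ce,a in comps(m,10): 
    z=W[m][:,2]; t=W[m][z>z.max()-.012]; print(ce,a,z.max(),t.mean(0),W[m].min(0))
E
python3 m.py
```

```text
yellow
[343.1773 190.2234] 282 top z 0.040711117219946136 ((541.5218505859375, -147.2270050048828), (57.43328857421875, 45.75125503540039), 66.3134536743164) [ 0.5411 -0.1466  0.038 ]
 hole [344.     189.6364] 11 [ 0.543  -0.1496  0.036 ]
 hole [337.2222 197.3333] 9 [ 0.5208 -0.1292  0.036 ]
[374.4452 194.8645] 155 top z 0.03023564640170031 ((527.4011840820312, -236.84149169921875), (41.78559875488281, 33.2779541015625), 18.493608474731445) [ 0.5273 -0.2367  0.038 ]
 hole [367.7333 197.0333] 30 [ 0.5213 -0.2176  0.036 ]
red
[240.5 210. ] 10 [0.4827 0.1475 0.09  ] [0.4826 0.1474 0.0912]
bar
[231.0113 206.8097] 883 ((491.4676513671875, 172.8388214111328), (237.76206970214844, 27.860280990600586), 72.63299560546875) 0.0906026790304646
stand
[161.5235 188.1651] 533 ((545.1334838867188, 365.765869140625), (71.9476089477539, 69.96720886230469), 68.56248474121094)
blue things high
[64.1317 16.6608] 3895 0.22505023214286823 [0.9965 0.4887 0.2188] [0.8883 0.2477 0.12  ]
[122.72  52.64] 25 0.15131958941460066 [0.9018 0.4689 0.1463] [0.8981 0.4525 0.12  ]
[153.6087 184.4565] 92 0.1830952650690001 [0.5445 0.3653 0.1789] [0.5357 0.3564 0.1211]
[ 39.7119 344.3541] 4394 0.6235259599536755 [0.2472 0.4181 0.6164] [0.1887 0.4108 0.2452]
```

```bash
cat > plan.py <<'E'
from h import *
import sys,math
# plan.py x y z yaw step_cm -> rows, from measured pose (shift first, then turn)
x,y,z,yaw=map(float,sys.argv[1:5]); st=float(sys.argv[5]) if len(sys.argv)>5 else 4.6
o=bot.get_obs(); p=np.array(o['ee_pos']); M=rpy(o['tcp_rot'])
Rt=rpy([180,0,yaw]); rv=R.from_matrix(M.T@Rt).as_rotvec()
d=np.array([x,y,z])-p; n=max(1,math.ceil(np.linalg.norm(d)*100/st),math.ceil(np.abs(rv).max()/.145))
print('t',o['time'],'pos',p.round(4),'rot',np.round(o['tcp_rot'],2),'n',n)
offs=[]
for i in range(n):
    Mi=M@R.from_rotvec(rv*i/n).as_matrix(); offs.append((Mi.T@d/n*100).round(2).tolist())
tw=(rv/n).round(4).tolist()
for i in range(0,n,5): print(offs[i:i+5],tw)
E
python3 plan.py 0.50 -0.13 0.23 66.3 4.5
```

```text
t 1.25 pos [0.2287 0.5002 0.2147] rot [-180.     -0.    155.43] n 16
[[-3.18, -2.88, -0.1], [-3.44, -2.55, -0.1], [-3.68, -2.21, -0.1], [-3.87, -1.84, -0.1], [-4.03, -1.46, -0.1]] [-0.0, 0.0, 0.0972]
[[-4.16, -1.06, -0.1], [-4.24, -0.65, -0.1], [-4.28, -0.23, -0.1], [-4.28, 0.18, -0.1], [-4.25, 0.6, -0.1]] [-0.0, 0.0, 0.0972]
[[-4.17, 1.01, -0.1], [-4.05, 1.41, -0.1], [-3.9, 1.79, -0.1], [-3.7, 2.16, -0.1], [-3.48, 2.51, -0.1]] [-0.0, 0.0, 0.0972]
[[-3.22, 2.84, -0.1]] [-0.0, 0.0, 0.0972]
```

move_arm(
  offset=[
    [-3.2, -2.9, -0.5],
    [-3.4, -2.6, -0.5],
    [-3.7, -2.2, -0.2],
    [-3.9, -1.8, 0],
    [-4.0, -1.5, 0],
  ],
  twist=[
    [0, 0, 0.097],
    [0, 0, 0.097],
    [0, 0, 0.097],
    [0, 0, 0.097],
    [0, 0, 0.097],
  ],
  grip=[1, 1, 1, 1, 1],
)

```text
time: 1.75
ee_pos: [0.3136, 0.3014, 0.2268]
tcp_rot: [180.0, 0.0, 127.4]
wrist_force: [0.6, 0.5, 0.1]
opening: 0.0851
grasp_force: 0.0
```

move_arm(
  offset=[
    [-4.2, -1.1, 0],
    [-4.2, -0.7, 0],
    [-4.3, -0.2, 0],
    [-4.3, 0.2, 0],
    [-4.2, 0.6, 0],
  ],
  twist=[
    [0, 0, 0.097],
    [0, 0, 0.097],
    [0, 0, 0.097],
    [0, 0, 0.097],
    [0, 0, 0.097],
  ],
  grip=[1, 1, 1, 1, 1],
)

```text
time: 2.25
ee_pos: [0.3985, 0.1041, 0.2269]
tcp_rot: [180.0, -0.0, 99.6]
wrist_force: [0.1, 0.7, -0.1]
opening: 0.0852
grasp_force: 0.0
```

move_arm(
  offset=[
    [-4.2, 1.0, 0],
    [-4.0, 1.4, 0],
    [-3.9, 1.8, 0],
    [-3.7, 2.2, 0],
    [-3.5, 2.5, 0],
  ],
  twist=[
    [0, 0, 0.097],
    [0, 0, 0.097],
    [0, 0, 0.097],
    [0, 0, 0.097],
    [0, 0, 0.097],
  ],
  grip=[1, 1, 1, 1, 1],
)

```text
time: 2.75
ee_pos: [0.4841, -0.0928, 0.2268]
tcp_rot: [180.0, -0.0, 71.8]
wrist_force: [0.8, 0.7, 0.6]
opening: 0.0848
grasp_force: 0.0
```

```bash
cat > w.py <<'E'
from h import *
import sys
np.set_printoptions(precision=4,suppress=True)
p=cam('wrist'); save(p,sys.argv[1]); o=bot.get_obs(); print(o['time'],o['ee_pos'],o['tcp_rot'])
print('cam in tool',np.array(p['tool_from_camera'])[:3,3])
W=cloud(p);c=p['color'].astype(int); r,g,b=c[...,0],c[...,1],c[...,2]
y=(r>140)&(g>110)&(b<100)
n,l,s,ce=cv2.connectedComponentsWithStats(y.astype(np.uint8))
for i in range(1,n):
    if s[i,4]<300: continue
    P=W[l==i]; t=np.nanpercentile(P[:,2],75); m=(l==i)&(np.abs(W[...,2]-t)<.006)
    k=W[m][:,:2].astype(np.float32)
    print(ce[i],s[i],'z',t,cv2.minAreaRect(k*1000))
for t in sys.argv[2:]:
    for q in finder.pinpoint(p,t)[:3]: print(t,round(q['p'],2),np.round(q['position'],1),dep(p,q['position']))
E
python3 w.py w1.png guide guide_hole
```

```text
2.8 [ 0.4858 -0.0972  0.2257] [179.9458   0.1077  71.3485]
cam in tool [ 0.0723  0.0014 -0.1597]
[310.4477 183.7044] [ 292  164   46   50 1052] z 0.038817665872906734 ((540.30224609375, -144.96524047851562), (56.028160095214844, 42.35100555419922), 66.4044189453125)
guide 0.61 [317.  249.3] [ 0.5247 -0.2231  0.0251]
guide 0.59 [312.5 177.9] [ 0.5423 -0.129   0.038 ]
guide_hole 0.89 [313.3 193. ] [ 0.5419 -0.1598 -0.0002]
guide_hole 0.89 [324.3 258.4] [ 0.5316 -0.2526  0.0007]
```

View pics/w1.png

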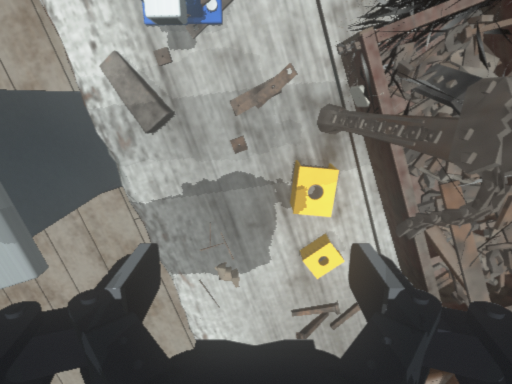

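The wrist view shows the large guide around (316,191), hole centred, run along about 66° with the small guide below at (323,260). The fingers will have room on both sides.

```bash
python3 plan.py 0.5415 -0.1465 0.11 66.4 4.5; python3 plan.py 0.5415 -0.1465 0.030 66.4 4 | tail -1; python3 -c "
from h import *
p=cam('wrist');c=p['color'].astype(int).sum(2)[170:212,300:336]; m=c<170; v,u=np.argwhere(m).mean(0);print(m.sum(),u+300,v+170,atz(p,(u+300,v+170),.035))"
```

```text
t 2.9 pos [ 0.4839 -0.0929  0.226 ] rot [-1.7993e+02  1.0000e-02  7.1850e+01] n 4
[[-0.82, 1.79, 2.9], [-0.78, 1.81, 2.9], [-0.74, 1.82, 2.9], [-0.7, 1.84, 2.9]] [-0.0003, 0.0001, 0.0238]
[[-0.45, 1.23, 3.27]] [-0.0002, 0.0001, 0.0158]
0 nan nan [nan nan nan]<string>:3: RuntimeWarning: Mean of empty slice.
  ret = um.true_divide(
```

move_arm(
  offset=[
    [-0.8, 1.8, 2.9],
    [-0.8, 1.8, 2.9],
    [-0.7, 1.8, 2.9],
    [-0.7, 1.8, 2.9],
    [0, 0, 0],
  ],
  twist=[
    [0, 0, 0.024],
    [0, 0, 0.024],
    [0, 0, 0.024],
    [0, 0, 0.024],
    [0, 0, 0],
  ],
  grip=[1, 1, 1, 1, 1],
)

```text
time: 3.45
ee_pos: [0.54, -0.1429, 0.1065]
tcp_rot: [-179.7, 0.1, 66.6]
wrist_force: [-0.8, 1.1, -0.0]
opening: 0.0855
grasp_force: 0.0
```

```bash
python3 w.py w2.png guide_hole;python3 plan.py 0.5415 -0.1465 0.030 66.4 4
```

```text
3.5 [ 0.5401 -0.1426  0.109 ] [-179.7862    0.0223   66.6607]
cam in tool [ 0.0725  0.0013 -0.1597]
[255.7151 197.2786] [ 226  154   61   81 3858] z 0.03887712712904063 ((541.1673583984375, -145.80438232421875), (56.80632781982422, 44.00168991088867), 66.09675598144531)
[471.2413 204.8547] [458 189  26  36 344] z 0.09234612876750184 ((659.2301635742188, -181.1585693359375), (20.333066940307617, 11.75616455078125), 54.65379333496094)
[282.0388 295.111 ] [ 255  270   59   52 1315] z 0.02884443713915577 ((527.9014282226562, -237.95960998535156), (41.9267463684082, 33.328731536865234), 19.964162826538086)
guide_hole 0.79 [255.4 200.3] [ 0.5352 -0.1577  0.    ]
guide_hole 0.65 [285.9 294.4] [ 0.5248 -0.255   0.0021]
t 3.55 pos [ 0.5406 -0.1426  0.1108] rot [-179.93   -0.     66.67] n 3
[[-0.11, 0.08, 2.69], [-0.11, 0.08, 2.69], [-0.11, 0.08, 2.69]] [-0.0004, -0.0, 0.0016]
```

View pics/w2.png

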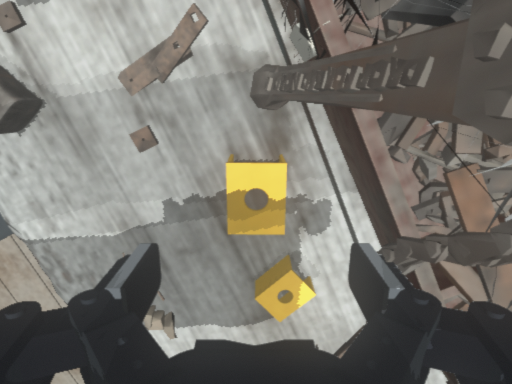

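The guide sits square between the fingers at (256,199), so I descend and grip.

move_arm(
  offset=[
    [-0.1, 0.1, 2.7],
    [-0.1, 0.1, 2.7],
    [-0.1, 0.1, 2.6],
    [0, 0, 0],
    [0, 0, 0],
  ],
  twist=[
    [0, 0, 0.005],
    [0, 0, 0],
    [0, 0, 0],
    [0, 0, 0],
    [0, 0, 0],
  ],
  grip=[1, 1, 1, 1, 0.3],
  force=30,
)

```text
time: 4.05
ee_pos: [0.543, -0.1471, 0.0327]
tcp_rot: [179.9, -0.0, 66.3]
wrist_force: [0.2, 0.1, 0.7]
opening: 0.0729
grasp_force: 0.0
```

move_arm(
  offset=[
    [0, 0, 0],
    [0, 0, 0],
    [0, 0, 0],
    [0, 0, 0],
    [0, 0, 0],
  ],
  twist=[
    [0, 0, 0],
    [0, 0, 0],
    [0, 0, 0],
    [0, 0, 0],
    [0, 0, 0],
  ],
  grip=[0.3, 0.3, 0.3, 0.3, 0.3],
)

```text
time: 4.55
ee_pos: [0.5427, -0.1477, 0.0309]
tcp_rot: [180.0, -0.0, 66.3]
wrist_force: [0.4, 0.7, -0.2]
opening: 0.0255
grasp_force: 0.0
```

```bash
python3 w.py w3.png; python3 m.py | head -8
```

```text
4.6 [ 0.5426 -0.1477  0.0308] [179.9982   0.0004  66.2765]
cam in tool [ 0.0725  0.0013 -0.1597]
[246.5416 182.4106] [204 171  87  17 397] z 0.03726774779853713 ((552.248046875, -120.07736206054688), (1.2367830276489258, 43.018211364746094), 67.017822265625)
[251.1248 248.1752] [ 204  209   87   78 3654] z 0.03881093095354782 ((538.5193481445312, -151.0955352783203), (45.314735412597656, 43.95328903198242), 65.82542419433594)
[274.0813 329.5722] [250 309  45  35 886] z 0.01949082079124167 ((525.2462158203125, -222.37254333496094), (31.62611198425293, 1.8292373418807983), 19.11172866821289)
yellow
[336.8028 186.9014] 71 top z 0.04123209135325401 ((549.3134765625, -129.40579223632812), (16.546886444091797, 43.48704528808594), 66.77066802978516) [ 0.5508 -0.1285  0.038 ]
 hole [331.3684 181.614 ] 57 [ 0.5665 -0.1136  0.036 ]
 hole [341.913  188.4203] 69 [ 0.5466 -0.1436  0.036 ]
 hole [329.7778 193.5556] 9 [ 0.5318 -0.108   0.036 ]
red
[240.5 210. ] 10 [0.4827 0.1475 0.09  ] [0.4826 0.1474 0.0916]
bar
```

View pics/w3.png

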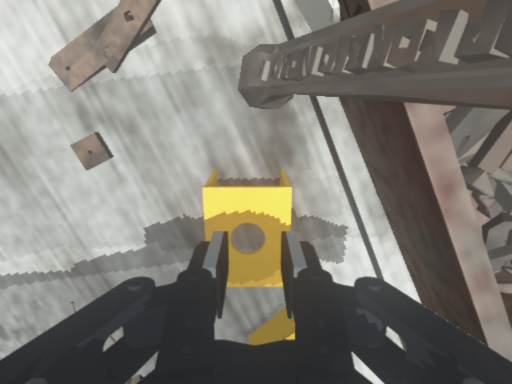

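The picture shows the fingers closed over the guide's top face around (222,240) and (287,240), not outside the skirts. I'll check the finger depth.

Run:
```python
from h import *
np.set_printoptions(precision=3,suppress=True)
p=cam('wrist'); o=bot.get_obs(); T=np.eye(4);T[:3,:3]=rpy(o['tcp_rot']);T[:3,3]=o['ee_pos']
Ti=np.linalg.inv(T); W=cloud(p)
for v in (236,245,255,265,280):
    for u in (200,210,218,224,230,250,280,286,291,300):
        w=W[v,u]; print(v,u,w,(Ti@np.r_[w,1])[:3],p['color'][v,u])
for q in ([0,0,0],[0,.0425,.022],[0,.0127,.022],[.011,.0127,.022]):
    c=np.linalg.inv(p['T'])@T@np.r_[q,1]; print(q,c[0]/c[2]*p['f']+p['cx'],c[1]/c[2]*p['f']+p['cy'])
print(np.array(p['tool_from_camera']),p['vfov'])
```

```text
236 200 [ 0.506 -0.148 -0.   ] [-0.015 -0.034  0.031] [113 108 100]
236 210 [ 0.524 -0.136  0.039] [ 0.003 -0.022 -0.008] [172 144  72]
236 218 [ 0.534 -0.131  0.058] [ 0.012 -0.015 -0.027] [123 121 116]
236 224 [ 0.536 -0.131  0.059] [ 0.012 -0.012 -0.028] [84 68 51]
236 230 [ 0.533 -0.141  0.038] [ 0.003 -0.011 -0.007] [163 137  76]
236 250 [ 0.535 -0.161 -0.001] [-0.015 -0.002  0.032] [120 109  95]
236 280 [ 0.557 -0.151  0.038] [ 0.003  0.015 -0.007] [166 137  64]
236 286 [ 0.562 -0.142  0.059] [ 0.012  0.015 -0.029] [101  91  80]
236 291 [ 0.564 -0.144  0.058] [ 0.012  0.018 -0.028] [125 122 117]
236 300 [ 0.565 -0.174 -0.001] [-0.015  0.031  0.031] [129 124 115]
245 200 [ 0.525 -0.131  0.059] [ 0.008 -0.023 -0.029] [71 64 58]
245 210 [ 0.531 -0.13   0.067] [ 0.012 -0.017 -0.036] [118 118 116]
245 218 [ 0.534 -0.131  0.067] [ 0.012 -0.014 -0.036] [119 118 115]
245 224 [ 0.537 -0.132  0.067] [ 0.012 -0.012 -0.037] [77 64 50]
245 230 [ 0.531 -0.145  0.039] [-0.002 -0.011 -0.008] [175 145  66]
245 250 [ 0.533 -0.166 -0.   ] [-0.021 -0.002  0.031] [116 107  95]
245 280 [ 0.555 -0.15
[... 1902 characters left out ...]
9  63]
280 250 [ 0.532 -0.168  0.038] [-0.023 -0.001 -0.008] [172 143  65]
280 280 [ 0.547 -0.175  0.039] [-0.023  0.015 -0.008] [198 163  73]
280 286 [ 0.556 -0.153  0.076] [ 0.001  0.014 -0.046] [60 55 47]
280 291 [ 0.559 -0.148  0.085] [ 0.006  0.015 -0.054] [65 61 55]
280 300 [ 0.563 -0.143  0.095] [ 0.013  0.017 -0.065] [61 58 55]
[0, 0, 0] 252.02500464616162 234.9336280751424
[0, 0.0425, 0.022] 322.18239636282965 219.76530606888483
[0, 0.0127, 0.022] 273.16424877136114 219.8158201370906
[0.011, 0.0127, 0.022] 273.4472809699995 202.66333895025514
[[-0.001 -0.96  -0.282  0.072]
 [ 1.    -0.001 -0.001  0.001]
 [ 0.    -0.282  0.96  -0.16 ]
 [ 0.     0.     0.     1.   ]] 61.87243710126479
```

Depth puts the real fingertips at tool z ≈ −0.026, where +0.022 was expected. So the tips are about 48 mm shorter than the reported TCP suggests, with the tips now at a height of about 56 mm. The camera-based scene heights agree with everything else, so I'll reopen and re-measure the tips.

move_arm(
  offset=[
    [0, 0, 0],
    [0, 0, 0],
    [0, 0, 0],
    [0, 0, 0],
    [0, 0, 0],
  ],
  twist=[
    [0, 0, 0],
    [0, 0, 0],
    [0, 0, 0],
    [0, 0, 0],
    [0, 0, 0],
  ],
  grip=[1, 1, 1, 1, 1],
)

```text
time: 5.2
ee_pos: [0.5426, -0.1477, 0.0307]
tcp_rot: [-180.0, 0.0, 66.3]
wrist_force: [0.2, 0.2, -0.2]
opening: 0.0858
grasp_force: 0.0
```

```bash
cat > tip.py <<'E'
from h import *
np.set_printoptions(precision=4,suppress=True)
p=cam('wrist'); o=bot.get_obs(); T=np.eye(4);T[:3,:3]=rpy(o['tcp_rot']);T[:3,3]=o['ee_pos']
print(o['time'],o['ee_pos'],o['tcp_rot'],'open',o['opening'],o['grasp_force'],o['wrist_force'])
L=(cloud(p)-T[:3,3])@T[:3,:3]
c=p['color'].astype(int); gray=(c.max(2)-c.min(2)<40)
for s in (-1,1):
    m=(L[...,1]*s>0.005)&(np.abs(L[...,1])<.062)&(L[...,0]<.02)&(L[...,0]>-.02)&gray&(L[...,2]<-.012)&(L[...,2]>-.08)
    if m.sum()<20: print('few',m.sum()); continue
    P=L[m]; t=P[P[:,2]>np.percentile(P[:,2],99.5)-.004]; print('tip tool z',np.percentile(P[:,2],[95,99.5]),'near tip min/max xy',t.min(0),t.max(0),len(t))
E
python3 tip.py
```

```text
5.25 [ 0.5426 -0.1477  0.0307] [-179.9971    0.0015   66.277 ] open 0.08541004277544877 0.0 [-0.0412  0.1903  0.7   ]
tip tool z [-0.0362 -0.0313] near tip min/max xy [-0.0101 -0.0481 -0.0353] [ 0.0122 -0.041  -0.0296] 169
tip tool z [-0.0358 -0.0312] near tip min/max xy [-0.01    0.0435 -0.0352] [ 0.0122  0.0503 -0.0293] 170
```

move_arm(
  offset=[
    [0, 0, 2.3],
    [0, 0, 2.2],
    [0, 0, 0],
    [0, 0, 0],
    [0, 0, 0],
  ],
  twist=[
    [0, 0, 0],
    [0, 0, 0],
    [0, 0, 0],
    [0, 0, 0],
    [0, 0, 0],
  ],
  grip=[1, 1, 1, 0.35, 0.35],
)

```text
time: 5.75
ee_pos: [0.5433, -0.1479, -0.013]
tcp_rot: [179.9, -0.0, 66.3]
wrist_force: [0.1, -0.3, -0.3]
opening: 0.0592
grasp_force: 0.0
```

move_arm(
  offset=[
    [0, 0, 0],
    [0, 0, 0],
    [0, 0, 0],
  ],
  twist=[
    [0, 0, 0],
    [0, 0, 0],
    [0, 0, 0],
  ],
  grip=[0.35, 0.35, 0.35],
)

```text
time: 6.05
ee_pos: [0.5433, -0.1479, -0.0129]
tcp_rot: [179.9, -0.0, 66.3]
wrist_force: [-1.4, 1.6, 6.1]
opening: 0.0436
grasp_force: 31.2
```

```bash
python3 tip.py; python3 w.py w4.png
```

```text
6.1 [ 0.5433 -0.1478 -0.0129] [179.8915  -0.0204  66.2825] open 0.04358592821448268 31.204097494482994 [-1.6532  0.4145  6.6588]
tip tool z [-0.0125 -0.0121] near tip min/max xy [-0.02   -0.062  -0.0154] [ 0.02   -0.0051 -0.012 ] 3768
tip tool z [-0.0122 -0.012 ] near tip min/max xy [-0.02    0.0051 -0.0148] [ 0.02   0.062 -0.012] 2791
6.15 [ 0.5434 -0.1479 -0.0129] [179.8877  -0.0176  66.2762]
cam in tool [ 0.0725  0.0013 -0.1597]
[253.2888 276.1576] [  194   192   121   153 12463] z 0.03874159026226519 ((545.0868530273438, -146.49090576171875), (55.787200927734375, 44.22789001464844), 66.45889282226562)
```

Gripped at 43.6 mm opening with 31 N. I lift it.

move_arm(
  offset=[
    [0, 0, -1.5],
    [0, 0, -3.5],
    [0, 0, -4.5],
    [0, 0, -4.5],
    [0, 0, -1.0],
  ],
  twist=[
    [0, 0, 0],
    [0, 0, 0],
    [0, 0, 0],
    [0, 0, 0],
    [0, 0, 0],
  ],
  grip=[0.35, 0.35, 0.35, 0.35, 0.35],
)

```text
time: 6.65
ee_pos: [0.5445, -0.1482, 0.1425]
tcp_rot: [179.5, -0.1, 66.3]
wrist_force: [-0.1, 0.1, -1.1]
opening: 0.0439
grasp_force: 31.5
```

```bash
python3 w.py w5.png; python3 plan.py 0.481 0.146 0.135 72.6 4.3
```

```text
6.7 [ 0.5444 -0.1482  0.1415] [179.5788  -0.06    66.2782]
cam in tool [ 0.0725  0.0013 -0.1597]
[253.2611 276.2758] [  195   192   119   153 12909] z 0.19413637402145933 ((545.8377075195312, -147.2986602783203), (56.5520133972168, 44.042598724365234), 66.23554992675781)
t 6.7 pos [ 0.5444 -0.1482  0.1415] rot [ 1.7958e+02 -6.0000e-02  6.6280e+01] n 8
[[3.05, -2.21, 0.07], [3.08, -2.16, 0.07], [3.11, -2.12, 0.07], [3.14, -2.08, 0.07], [3.16, -2.03, 0.07]] [0.0009, -0.0001, -0.0138]
[[3.19, -1.99, 0.08], [3.22, -1.95, 0.08], [3.25, -1.9, 0.08]] [0.0009, -0.0001, -0.0138]
```

move_arm(
  offset=[
    [3.0, -2.2, 0.1],
    [3.1, -2.2, 0.1],
    [3.1, -2.1, 0.1],
    [3.1, -2.1, 0.1],
    [3.2, -2.0, 0.1],
  ],
  twist=[
    [0, 0, -0.014],
    [0, 0, -0.014],
    [0, 0, -0.014],
    [0, 0, -0.014],
    [0, 0, -0.014],
  ],
  grip=[0.35, 0.35, 0.35, 0.35, 0.35],
)

```text
time: 7.2
ee_pos: [0.5016, 0.0371, 0.1296]
tcp_rot: [-179.9, 0.0, 70.3]
wrist_force: [1.4, -0.3, -1.0]
opening: 0.0435
grasp_force: 31.5
```

move_arm(
  offset=[
    [3.2, -2.0, 0.1],
    [3.2, -2.0, 0.1],
    [3.2, -1.9, 0.1],
    [0, 0, 0],
    [0, 0, 0],
  ],
  twist=[
    [0, 0, -0.014],
    [0, 0, -0.014],
    [0, 0, -0.014],
    [0, 0, 0],
    [0, 0, 0],
  ],
  grip=[0.35, 0.35, 0.35, 0.35, 0.35],
)

```text
time: 7.7
ee_pos: [0.4773, 0.1463, 0.1267]
tcp_rot: [-179.9, 0.1, 72.8]
wrist_force: [0.8, 0.3, -2.1]
opening: 0.0437
grasp_force: 31.6
```

```bash
cat > g.py <<'E'
from h import *
import sys
np.set_printoptions(precision=4,suppress=True)
p=cam('wrist'); save(p,sys.argv[1]); o=bot.get_obs(); T=np.eye(4);T[:3,:3]=rpy(o['tcp_rot']);T[:3,3]=o['ee_pos']
print(o['time'],o['ee_pos'],o['tcp_rot'],o['wrist_force'],o['opening'],o['grasp_force'])
W=cloud(p);c=p['color'].astype(int); r,g,b=c[...,0],c[...,1],c[...,2]
y=(r>120)&(g>100)&(b<100)
n,l,s,ce=cv2.connectedComponentsWithStats(y.astype(np.uint8)); i=1+np.argmax(s[1:,4])
t=np.nanpercentile(W[l==i][:,2],60); m=(l==i)&(np.abs(W[...,2]-t)<.004); rc=cv2.minAreaRect(W[m][:,:2].astype(np.float32)*1000); print('guide',s[i,4],'z',t,rc)
# hole: fill between: non-yellow pixels enclosed by hull of top
h=np.zeros_like(m,np.uint8); cv2.fillPoly(h,[cv2.convexHull(np.argwhere(m)[:,::-1].astype(np.int32))],1)
e=cv2.erode(h,np.ones((9,9)))&(~y).astype(np.uint8)&(W[...,2]<t+.004).astype(np.uint8)
n,l,s,ce=cv2.connectedComponentsWithStats(e)
for i in range(1,n):
    if s[i,4]>40: print('hole?',ce[i],s[i],atz(p,ce[i],t),np.nanmedian(W[l==i][:,2]))
red=(r>110)&(g<70)&(b<70)
n,l,s,ce=cv2.connectedComponentsWithStats(red.astype(np.uint8))
for i in range(1,n):
    if s[i,4]>15: print('red',ce[i],s[i],atz(p,ce[i],.09))
bm=(np.abs(W[...,2]-.09)<.005)&(c.max(2)-c.min(2)<40)
if bm.sum()>200: print('bar',bm.sum(),cv2.minAreaRect(W[bm][:,:2].astype(np.float32)*1000))
E
python3 g.py w6.png
```

```text
7.75 [0.4776 0.1456 0.1269] [-179.9463    0.0563   72.7303] [ 0.074  -0.6339 -2.4978] 0.04368939413855201 31.588027104735374
guide 12732 z 0.17820433054379178 ((479.47210693359375, 147.38987731933594), (55.55433654785156, 44.81182861328125), 72.75569915771484)
hole? [254.0913 287.1034] [ 231  267   47   41 1479] [0.479  0.1472 0.1782] 0.09046921078437181
bar 11831 ((515.793701171875, 103.3995361328125), (137.0684814453125, 313.0826110839844), 19.793270111083984)
```

View pics/w6.png

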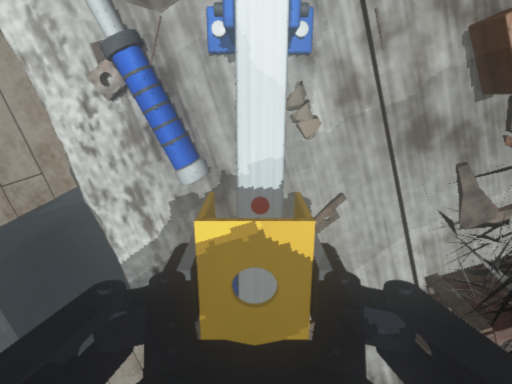

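The guide hole is at (254,287), the red spot (shaded) at (260,205), and the bar runs at columns 237–287. Next I compute the spot and bar axis from here.

```bash
cat > s.py <<'E'
from h import *
np.set_printoptions(precision=4,suppress=True)
p=cam('wrist'); W=cloud(p);c=p['color'].astype(int); r,g,b=c[...,0],c[...,1],c[...,2]
o=bot.get_obs();print(o['ee_pos'],o['tcp_rot'])
red=(r>g+45)&(r>b+45)&(np.abs(W[...,2]-.09)<.006)
n,l,s,ce=cv2.connectedComponentsWithStats(red.astype(np.uint8))
for i in range(1,n):
    if s[i,4]>40: print('red',ce[i],s[i],atz(p,ce[i],.09))
bm=(np.abs(W[...,2]-.09)<.005); cm=[]
n,l,s,ce=cv2.connectedComponentsWithStats(bm.astype(np.uint8))
i=max(range(1,n),key=lambda i:s[i,4] if 200<ce[i][0]<320 and ce[i][1]<230 else 0)
m=l==i; print('bar',s[i])
pts=[]
for v in range(s[i,1]+5,s[i,1]+s[i,3]-5,4):
    u=np.flatnonzero(m[v])
    if len(u)>20: pts.append((atz(p,((u[0]+u[-1])/2,v),.09)[:2],np.linalg.norm(atz(p,(u[0]-.5,v),.09)-atz(p,(u[-1]+.5,v),.09))))
w=np.array([q[1] for q in pts]); k=np.array([q[0] for q in pts])[np.abs(w-np.median(w))<.002]; print('w',np.median(w),len(k))
d=cv2.fitLine(k.astype(np.float32),cv2.DIST_HUBER,0,.01,.01).ravel(); print('axis',d, np.degrees(np.arctan2(d[1],d[0])))
E
python3 s.py
```

```text
[0.4779 0.1452 0.1271] [-179.9626    0.0428   72.6728]
bar [  234     0    54   218 10852]
w 0.029750823261509636 52
axis [0.3004 0.9538 0.5028 0.2109] 72.517746
```

```bash
python3 -c "
from h import *
p=cam('wrist');print(atz(p,(260,205),.09),p['color'][205,260]); print(finder.pinpoint(p,'spot')[:2])"
python3 plan.py 0.4813 0.1459 0.10 72.5 4
```

```text
[0.48387345 0.14769259 0.09      ] [110  66  58]
[{'position': [259.0, 201.7], 'p': 0.59}]
t 7.9 pos [0.4782 0.1449 0.1274] rot [-1.7998e+02  2.0000e-02  7.2610e+01] n 1
[[0.19, 0.27, 2.74]] [-0.0003, 0.0004, 0.002]
```

move_arm(
  offset=[
    [0.2, 0.3, 0],
    [0, 0, 1.2],
    [0, 0, 1.2],
    [0, 0, 0],
    [0, 0, 0],
  ],
  twist=[
    [0, 0, 0.002],
    [0, 0, 0],
    [0, 0, 0],
    [0, 0, 0],
    [0, 0, 0],
  ],
  grip=[0.35, 0.35, 0.35, 0.35, 0.35],
)

```text
time: 8.4
ee_pos: [0.4811, 0.1466, 0.103]
tcp_rot: [-179.9, 0.0, 72.6]
wrist_force: [-0.8, 0.6, -1.1]
opening: 0.0432
grasp_force: 31.5
```

```bash
python3 g.py w7.png; python3 plan.py 0.4813 0.1459 0.048 72.5 3
```

```text
8.45 [0.4814 0.1468 0.1036] [-179.9814    0.0123   72.5785] [-0.7092  0.581  -1.299 ] 0.04394647433103116 31.52545340359211
guide 12550 z 0.15446481837460632 ((483.33343505859375, 147.86680603027344), (55.261558532714844, 44.678226470947266), 72.70285034179688)
hole? [254.2727 287.2449] [ 231  267   47   41 1474] [0.4827 0.1474 0.1545] 0.09052571416169304
bar 13539 ((492.04254150390625, 176.76766967773438), (168.8511962890625, 30.12070655822754), 72.52944946289062)
t 8.45 pos [0.4814 0.1468 0.1036] rot [-1.7998e+02  1.0000e-02  7.2580e+01] n 2
[[-0.04, 0.01, 2.78], [-0.04, 0.01, 2.78]] [-0.0002, 0.0001, 0.0007]
```

The hole is directly over the spot, so I lower it.

move_arm(
  offset=[
    [0, 0, 1.5],
    [0, 0, 1.5],
    [0, 0, 1.5],
    [0, 0, 1.2],
    [0, 0, 0],
  ],
  twist=[
    [0, 0, 0],
    [0, 0, 0],
    [0, 0, 0],
    [0, 0, 0],
    [0, 0, 0],
  ],
  grip=[0.35, 0.35, 0.35, 0.35, 0.35],
)

```text
time: 8.95
ee_pos: [0.4802, 0.1464, 0.0441]
tcp_rot: [-179.8, 0.1, 72.6]
wrist_force: [-0.5, 0.7, -1.7]
opening: 0.0439
grasp_force: 31.5
```

```bash
python3 g.py w8.png
```

```text
9.0 [0.4808 0.1466 0.0455] [-179.9039    0.0668   72.5847] [ 0.4666 -0.8278 -1.5212] 0.043002175613433766 31.547440588474274
guide 12582 z 0.09559621064989436 ((482.3507080078125, 147.71920776367188), (55.373291015625, 44.67668533325195), 72.57077026367188)
hole? [254.1641 286.9001] [ 231  267   48   41 1542] [0.4819 0.1474 0.0956] 0.09085045468030048
bar 20092 ((502.7603759765625, 185.55667114257812), (115.24584197998047, 69.3318862915039), 59.81917953491211)
```

move_arm(
  offset=[
    [0, 0, 0.25],
    [0, 0, 0],
    [0, 0, 0],
    [0, 0, 0],
    [0, 0, 0],
  ],
  twist=[
    [0, 0, 0],
    [0, 0, 0],
    [0, 0, 0],
    [0, 0, 0],
    [0, 0, 0],
  ],
  grip=[0.35, 0.35, 0.6, 0.8, 1],
)

```text
time: 9.5
ee_pos: [0.4818, 0.1469, 0.0447]
tcp_rot: [180.0, -0.0, 72.6]
wrist_force: [0.6, -0.1, -0.2]
opening: 0.078
grasp_force: 0.0
```

move_arm(
  offset=[
    [0, 0, 0],
    [0, 0, 0],
    [0, 0, 0],
    [0, 0, -2.5],
    [0, 0, -4.5],
  ],
  twist=[
    [0, 0, 0],
    [0, 0, 0],
    [0, 0, 0],
    [0, 0, 0],
    [0, 0, 0],
  ],
  grip=[1, 1, 1, 1, 1],
)

```text
time: 10.0
ee_pos: [0.4797, 0.1463, 0.1121]
tcp_rot: [-179.7, 0.2, 72.6]
wrist_force: [2.5, 0.3, -0.3]
opening: 0.0853
grasp_force: 0.0
```

move_arm(
  offset=[
    [0, 0, -4.5],
    [0, 0, -4.5],
    [0, 0, -4.5],
    [0, 0, 0],
    [0, 0, 0],
  ],
  twist=[
    [0, 0, 0],
    [0, 0, 0],
    [0, 0, 0],
    [0, 0, 0],
    [0, 0, 0],
  ],
  grip=[1, 1, 1, 1, 1],
)

```text
time: 10.5
ee_pos: [0.4821, 0.147, 0.2501]
tcp_rot: [179.9, -0.1, 72.6]
wrist_force: [-0.2, -0.7, -1.9]
opening: 0.0857
grasp_force: 0.0
```

```bash
python3 g.py w9.png
```

```text
10.55 [0.4816 0.1469 0.2488] [-179.9916    0.0079   72.5844] [ 0.7864 -0.7839 -1.9032] 0.08561404670297124 0.0
guide 800 z 0.0934923364330793 ((479.1621398925781, 133.06988525390625), (28.629505157470703, 43.48884201049805), 71.2377700805664)
hole? [260.5    181.9583] [251 178  19   8  48] [0.4859 0.1331 0.0935] 0.09323371629174071
bar 6569 ((567.6826171875, 63.71612548828125), (205.27471923828125, 436.2843322753906), 34.8806266784668)
```

View pics/w9.png

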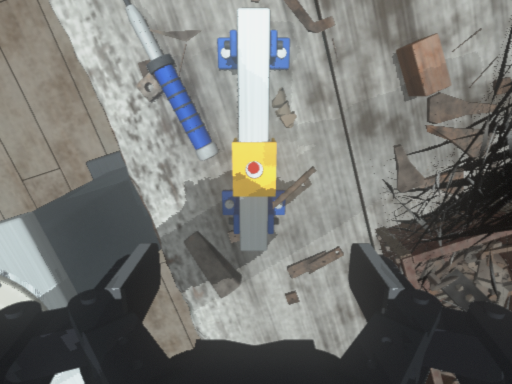

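The guide hangs square on the bar (top at 93.5 mm) with the red spot centred in its hole at (254,169). I move on to the punch, half-closing the fingers on the way.

```bash
sed -i 's/(L\[...,2\]<-.012)/(L[...,2]<.03)/' tip.py; python3 plan.py 0.530 0.325 0.255 72.6 4.5
```

```text
t 10.55 pos [0.4816 0.1469 0.2488] rot [-1.7999e+02  1.0000e-02  7.2580e+01] n 5
[[3.69, -0.14, -0.12], [3.69, -0.14, -0.12], [3.69, -0.14, -0.12], [3.69, -0.14, -0.12], [3.69, -0.14, -0.12]] [-0.0, 0.0, -0.0001]
```

move_arm(
  offset=[
    [3.7, -0.1, -0.1],
    [3.7, -0.1, -0.1],
    [3.7, -0.1, -0.1],
    [3.7, -0.1, -0.1],
    [3.7, -0.1, -0.1],
  ],
  twist=[
    [0, 0, 0],
    [0, 0, 0],
    [0, 0, 0],
    [0, 0, 0],
    [0, 0, 0],
  ],
  grip=[0.5, 0.5, 0.5, 0.5, 0.5],
)

```text
time: 11.05
ee_pos: [0.5319, 0.3261, 0.2523]
tcp_rot: [-179.9, 0.1, 72.6]
wrist_force: [0.2, -1.1, 0.6]
opening: 0.0426
grasp_force: 0.0
```

move_arm(
  offset=[
    [0, 0, 0],
    [0, 0, 0],
  ],
  twist=[
    [0, 0, 0],
    [0, 0, 0],
  ],
  grip=[0.5, 0.5],
)

```text
time: 11.25
ee_pos: [0.5317, 0.3252, 0.2518]
tcp_rot: [-179.9, 0.2, 72.7]
wrist_force: [0.1, -0.3, 0.9]
opening: 0.0423
grasp_force: 0.0
```

```bash
python3 tip.py
cat > pu.py <<'E'
from h import *
import sys
np.set_printoptions(precision=4,suppress=True)
p=cam('wrist'); save(p,sys.argv[1]); o=bot.get_obs(); print(o['time'],o['ee_pos'],o['tcp_rot'])
W=cloud(p)
m=(np.abs(W[...,0]-.545)<.03)&(np.abs(W[...,1]-.366)<.03)
for lo,hi in ((.17,.19),(.15,.166),(.12,.14),(.10,.12)):
    k=m&(W[...,2]>lo)&(W[...,2]<hi)
    if k.sum()>10: print(lo,k.sum(),W[k].mean(0),W[k].min(0),W[k].max(0))
w=(np.abs(W[...,2]-.085)<.004)&(np.abs(W[...,0]-.545)<.06)&(np.abs(W[...,1]-.366)<.06)
print('stand',w.sum(),cv2.minAreaRect(W[w][:,:2].astype(np.float32)*1000))
for t in ('punch','punch_grip'):
    for q in finder.pinpoint(p,t)[:3]: print(t,round(q['p'],2),np.round(q['position'],1),atz(p,q['position'],.135 if 'g' in t else .085))
E
python3 pu.py w10.png
```

```text
11.3 [0.5317 0.3245 0.2527] [-179.9071    0.1225   72.6015] open 0.042854880407185734 0.0 [-0.9968 -0.572  -0.5758]
tip tool z [-0.0317 -0.0213] near tip min/max xy [-0.0078 -0.0317 -0.0253] [ 0.0128 -0.0199 -0.0179] 138
tip tool z [-0.0314 -0.0216] near tip min/max xy [-0.0093  0.0223 -0.0255] [ 0.0129  0.0338 -0.0177] 150
11.35 [0.5318 0.3241 0.2534] [-179.9502    0.0709   72.5615]
0.17 635 [0.5452 0.3674 0.1789] [0.5347 0.3566 0.1701] [0.5551 0.3771 0.1815]
0.12 21 [0.5482 0.3738 0.1313] [0.5401 0.3673 0.1272] [0.5542 0.3759 0.1399]
0.1 24 [0.5476 0.374  0.1128] [0.5392 0.3682 0.1056] [0.554  0.3759 0.1198]
stand 4129 ((545.08349609375, 366.7982177734375), (70.14531707763672, 70.08014678955078), 68.54334259033203)
punch 0.69 [175. 208.] [0.4371 0.3072 0.085 ]
punch 0.62 [252.4 122.8] [0.5446 0.3685 0.085 ]
punch_grip 0.97 [196.9 250.5] [0.4593 0.2738 0.135 ]
punch_grip 0.61 [254.9 129.7] [0.5464 0.3661 0.135 ]
punch_grip 0.58 [353.8 124.9] [0.6279 0.3447 0.135 ]
```

View pics/w10.png

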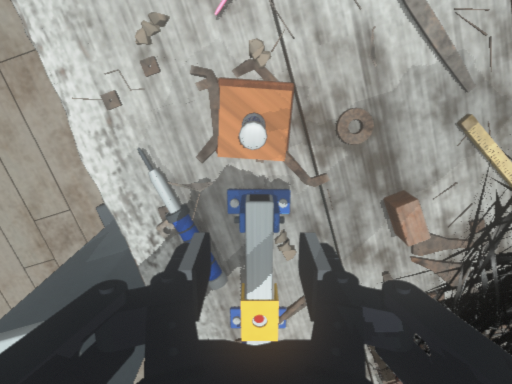

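The punch in the stand is at (253,133), with axis at (0.545, 0.367) and cap at 0.179. Tips at this opening are at tool z ≈ −0.019, and I plan with that.

```bash
python3 plan.py 0.5433 0.3656 0.235 72.6 4.5
```

```text
t 11.45 pos [0.532  0.3239 0.2543] rot [180.     0.    72.53] n 2
[[2.16, -0.09, 0.97], [2.16, -0.08, 0.97]] [0.0, 0.0, -0.0006]
```

move_arm(
  offset=[
    [2.2, -0.1, 1.0],
    [2.1, -0.1, 0.9],
    [0, 0, 0],
    [0, 0, 0],
  ],
  twist=[
    [0, 0, 0],
    [0, 0, 0],
    [0, 0, 0],
    [0, 0, 0],
  ],
  grip=[0.5, 0.5, 0.5, 0.5],
)

```text
time: 11.85
ee_pos: [0.5429, 0.3658, 0.2353]
tcp_rot: [-180.0, 0.0, 72.6]
wrist_force: [-0.8, -0.2, 1.0]
opening: 0.0425
grasp_force: 0.0
```

```bash
python3 pu.py w11.png; python3 tip.py; python3 plan.py 0.5433 0.3656 0.106 72.6 3
```

```text
11.9 [0.543  0.3656 0.2358] [179.9797  -0.0075  72.5496]
0.17 669 [0.5455 0.3683 0.1786] [0.5348 0.3568 0.1704] [0.5554 0.3774 0.1812]
0.15 106 [0.5474 0.3738 0.1565] [0.5376 0.3654 0.15  ] [0.554  0.3763 0.1648]
0.12 99 [0.5475 0.3736 0.1302] [0.5372 0.3652 0.1201] [0.5542 0.3761 0.1399]
0.1 86 [0.547  0.3736 0.1113] [0.5369 0.3654 0.1005] [0.5541 0.376  0.1199]
stand 3886 ((545.0853881835938, 366.7810363769531), (70.50382232666016, 70.19308471679688), 68.50617980957031)
punch 0.96 [175.6 245.6] [0.44   0.3136 0.085 ]
punch 0.91 [254.9 170.1] [0.5451 0.3666 0.085 ]
punch 0.46 [400.7 245.6] [0.6682 0.2417 0.085 ]
punch_grip 0.61 [196.6 287.1] [0.4634 0.2877 0.135 ]
12.05 [0.5432 0.3657 0.2362] [179.9555  -0.0489  72.5371] open 0.042700861038604716 0.0 [-0.0156 -0.222   0.9025]
tip tool z [-0.0321 -0.022 ] near tip min/max xy [-0.0097 -0.0265 -0.026 ] [ 0.012  -0.0197 -0.0175] 129
tip tool z [-0.0322 -0.0223] near tip min/max xy [-0.01    0.0226 -0.0263] [ 0.0121  0.0333 -0.0179] 147
t 12.05 pos [0.5432 0.3657 0.2362] rot [ 1.7996e+02 -5.0000e-02  7.2540e+01] n 5
[[-0.0, 0.0, 2.6], [-0.0, 0.0, 2.6], [-0.0, 0.0, 2.6], [-0.0, 0.0, 2.6], [-0.0, 0.0, 2.6]] [0.0002, -0.0002, -0.0002]
```

move_arm(
  offset=[
    [0, 0, 3.0],
    [0, 0, 3.0],
    [0, 0, 3.0],
    [0, 0, 2.0],
    [0, 0, 1.0],
  ],
  twist=[
    [0, 0, 0],
    [0, 0, 0],
    [0, 0, 0],
    [0, 0, 0],
    [0, 0, 0],
  ],
  grip=[0.5, 0.5, 0.5, 0.5, 0.5],
)

```text
time: 12.55
ee_pos: [0.5425, 0.3656, 0.1135]
tcp_rot: [-179.9, 0.1, 72.6]
wrist_force: [-0.1, 0.2, -0.3]
opening: 0.0426
grasp_force: 0.0
```

move_arm(
  offset=[
    [0, 0, 1.0],
    [0, 0, 0],
    [0, 0, 0],
    [0, 0, 0],
    [0, 0, 0],
  ],
  twist=[
    [0, 0, 0],
    [0, 0, 0],
    [0, 0, 0],
    [0, 0, 0],
    [0, 0, 0],
  ],
  grip=[0.5, 0.5, 0.1, 0.1, 0.1],
  force=40,
)

```text
time: 13.05
ee_pos: [0.5436, 0.3668, 0.1066]
tcp_rot: [179.9, -0.1, 72.6]
wrist_force: [-0.5, -0.5, 5.0]
opening: 0.017
grasp_force: 39.1
```

move_arm(
  offset=[
    [0, 0, 0],
    [0, 0, 0],
    [0, 0, 0],
  ],
  twist=[
    [0, 0, 0],
    [0, 0, 0],
    [0, 0, 0],
  ],
  grip=[0.1, 0.1, 0.1],
)

```text
time: 13.35
ee_pos: [0.5436, 0.3668, 0.1066]
tcp_rot: [179.9, -0.1, 72.6]
wrist_force: [-0.1, -0.7, 5.5]
opening: 0.017
grasp_force: 39.2
```

```bash
python3 tip.py; python3 -c "
from h import *
save(cam('wrist'),'w12.png')"
```

```text
13.4 [0.5436 0.3668 0.1066] [179.9219  -0.0964  72.5807] open 0.01693686302331782 39.18206535279751 [-0.6306  0.1263  5.2318]
tip tool z [-0.0261  0.0203] near tip min/max xy [-0.019  -0.0348  0.0163] [ 0.0099 -0.0053  0.0221] 64
tip tool z [-0.0228  0.0196] near tip min/max xy [-0.0153  0.0052  0.0157] [0.0116 0.0364 0.0223] 66
```

View pics/w12.png

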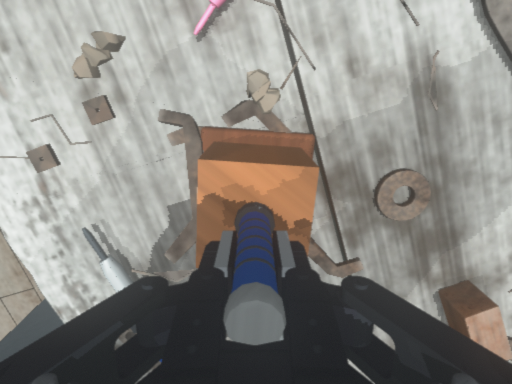

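The punch is held at about (255,240–320), with the pads on its blue handle. I lift it straight out.

move_arm(
  offset=[
    [0, 0, -1.5],
    [0, 0, -2.5],
    [0, 0, -3.0],
    [0, 0, -3.0],
    [0, 0, -2.5],
  ],
  twist=[
    [0, 0, 0],
    [0, 0, 0],
    [0, 0, 0],
    [0, 0, 0],
    [0, 0, 0],
  ],
  grip=[0.1, 0.1, 0.1, 0.1, 0.1],
)

```text
time: 13.95
ee_pos: [0.543, 0.3664, 0.2328]
tcp_rot: [180.0, -0.1, 72.6]
wrist_force: [-0.1, 0.5, -1.9]
opening: 0.0171
grasp_force: 39.1
```

move_arm(
  offset=[
    [0, 0, -1.0],
    [0, 0, 0],
    [0, 0, 0],
  ],
  twist=[
    [0, 0, 0],
    [0, 0, 0],
    [0, 0, 0],
  ],
  grip=[0.1, 0.1, 0.1],
)

```text
time: 14.25
ee_pos: [0.543, 0.3664, 0.239]
tcp_rot: [-180.0, 0.1, 72.6]
wrist_force: [0.9, -0.5, -0.5]
opening: 0.0167
grasp_force: 39.1
```

```bash
cat > pt.py <<'E'
from h import *
import sys
np.set_printoptions(precision=4,suppress=True)
p=cam('wrist'); o=bot.get_obs(); T=np.eye(4);T[:3,:3]=rpy(o['tcp_rot']);T[:3,3]=o['ee_pos']
save(p,sys.argv[1]); print(o['time'],o['ee_pos'],o['tcp_rot'],o['opening'],o['grasp_force'],o['wrist_force'])
L=(cloud(p)-T[:3,3])@T[:3,:3]; c=p['color'].astype(int)
bl=(c[...,2]>c[...,0]+30)&(np.abs(L[...,0])<.03)&(np.abs(L[...,1])<.03)&(L[...,2]<.09)
P=L[bl]; print('blue',len(P),P.min(0),P.max(0))
for lo in np.arange(-.08,.02,.01):
    q=P[(P[:,2]>lo)&(P[:,2]<lo+.01)]
    if len(q)>15: print('z %.3f n %d yc %.4f xmax %.4f  w %.4f'%(lo+.005,len(q),(q[:,1].min()+q[:,1].max())/2,np.percentile(q[:,0],95),np.ptp(q[:,1])))
cap=(np.abs(L[...,0])<.025)&(np.abs(L[...,1])<.014)&(L[...,2]<-.055)&(c.min(2)>70)
print('cap',cap.sum(),L[cap].mean(0),L[cap].min(0),L[cap].max(0))
for t in ('punch','punch_point','punch_grip'):
    for q in finder.pinpoint(p,t)[:2]: print(t,round(q['p'],2),np.round(q['position'],1))
E
python3 pt.py w13.png; python3 plan.py 0.4815 0.1465 0.235 72.6 4.5
```

```text
14.3 [0.5428 0.3663 0.2385] [-179.9184    0.1037   72.58  ] 0.017096782797911526 39.1266006231308 [-0.1591  0.3209 -1.7746]
blue 2028 [-0.0013 -0.0207 -0.0635] [0.0132 0.0166 0.0136]
z -0.065 n 50 yc -0.0056 xmax 0.0105  w 0.0302
z -0.055 n 611 yc -0.0055 xmax 0.0097  w 0.0302
z -0.045 n 349 yc 0.0013 xmax 0.0096  w 0.0167
z -0.035 n 291 yc 0.0048 xmax 0.0097  w 0.0236
z -0.025 n 224 yc 0.0050 xmax 0.0098  w 0.0233
z -0.015 n 191 yc 0.0014 xmax 0.0096  w 0.0163
z -0.005 n 157 yc 0.0009 xmax 0.0097  w 0.0166
z 0.005 n 138 yc 0.0012 xmax 0.0097  w 0.0159
z 0.015 n 17 yc -0.0006 xmax 0.0093  w 0.0185
cap 3181 [ 0.0043  0.0014 -0.0716] [-0.011  -0.0118 -0.0926] [ 0.0131  0.0138 -0.055 ]
punch 0.96 [174.1 245.2]
punch 0.6 [251.6 220.6]
punch_point 0.58 [251.4 189.6]
punch_point 0.55 [140.1 183.3]
punch_grip 0.75 [197.8 283.9]
punch_grip 0.65 [254.2 261.6]
t 14.45 pos [0.5428 0.3663 0.2388] rot [-1.7992e+02  1.0000e-01  7.2580e+01] n 6
[[-3.8, 0.12, 0.07], [-3.8, 0.12, 0.07], [-3.8, 0.12, 0.07], [-3.8, 0.12, 0.07], [-3.8, 0.12, 0.07]] [-0.0002, 0.0003, -0.0]
[[-3.8, 0.12, 0.06]] [-0.0002, 0.0003, -0.0]
```

The punch hangs upright in the grip, with its axis at tool (0.0007, 0.0012) and the point at tool z ≈ 0.091. I move above the spot.

move_arm(
  offset=[
    [-3.8, 0.1, 0],
    [-3.8, 0.1, 0],
    [-3.8, 0.1, 0],
    [-3.8, 0.1, 0],
    [-3.8, 0.1, 0],
  ],
  twist=[
    [0, 0, 0],
    [0, 0, 0],
    [0, 0, 0],
    [0, 0, 0],
    [0, 0, 0],
  ],
  grip=[0.1, 0.1, 0.1, 0.1, 0.1],
)

```text
time: 14.95
ee_pos: [0.49, 0.1823, 0.2395]
tcp_rot: [-180.0, 0.0, 72.6]
wrist_force: [1.1, -0.8, -1.2]
opening: 0.0171
grasp_force: 39.2
```

move_arm(
  offset=[
    [-3.8, 0.1, 0],
    [0, 0, 0],
    [0, 0, 0],
    [0, 0, 0],
  ],
  twist=[
    [0, 0, 0],
    [0, 0, 0],
    [0, 0, 0],
    [0, 0, 0],
  ],
  grip=[0.1, 0.1, 0.1, 0.1],
)

```text
time: 15.35
ee_pos: [0.4807, 0.1476, 0.2398]
tcp_rot: [-180.0, -0.0, 72.6]
wrist_force: [0.7, -0.0, -1.5]
opening: 0.0173
grasp_force: 39.4
```

```bash
python3 plan.py 0.4815 0.1472 0.19 72.6 4.5; python3 pt.py w14.png | head -9; python3 m.py | sed -n '1,12p'
```

```text
t 15.35 pos [0.4807 0.1476 0.2398] rot [-179.98   -0.     72.6 ] n 2
[[-0.01, 0.05, 2.49], [-0.01, 0.05, 2.49]] [-0.0002, -0.0, -0.0]
15.4 [0.4807 0.1478 0.2398] [-179.9707    0.0102   72.6271] 0.017001801296583522 39.35969240963459 [ 0.2417 -0.1864 -1.9911]
blue 1984 [ 0.0018 -0.0072 -0.0619] [0.0099 0.0129 0.0157]
z -0.065 n 28 yc 0.0029 xmax 0.0095  w 0.0132
z -0.055 n 617 yc 0.0013 xmax 0.0092  w 0.0169
z -0.045 n 360 yc 0.0012 xmax 0.0093  w 0.0167
z -0.035 n 274 yc 0.0013 xmax 0.0091  w 0.0168
z -0.025 n 233 yc 0.0013 xmax 0.0093  w 0.0163
z -0.015 n 194 yc 0.0013 xmax 0.0092  w 0.0163
z -0.005 n 146 yc 0.0012 xmax 0.0093  w 0.0159
yellow
[374.5724 194.6345] 145 top z 0.031088829710395015 ((527.883544921875, -237.05136108398438), (41.35691833496094, 32.1989631652832), 19.588882446289062) [ 0.5279 -0.2371  0.038 ]
 hole [367.7188 197.2812] 32 [ 0.5205 -0.2175  0.036 ]
 hole [375.     194.5556] 9 [ 0.5283 -0.239   0.036 ]
red
bar
stand
[156.5876 188.5991] 434 ((545.1233520507812, 366.0737609863281), (70.81690979003906, 69.72319030761719), 68.56248474121094)
blue things high
[64.082  16.6982] 3880 0.22532749017693876 [0.9965 0.4912 0.2188] [0.8884 0.2471 0.12  ]
[123.      52.6923] 26 0.15246783884898518 [0.9014 0.4694 0.1468] [0.8975 0.4494 0.1207]
[184.6445 189.8542] 2976 0.7412452325906893 [0.4676 0.1825 0.7351] [0.3875 0.1684 0.6867]
```

move_arm(
  offset=[
    [0, 0.05, 1.8],
    [0, 0, 1.8],
    [0, 0, 1.4],
    [0, 0, 0],
    [0, 0, 0],
  ],
  twist=[
    [0, 0, 0],
    [0, 0, 0],
    [0, 0, 0],
    [0, 0, 0],
    [0, 0, 0],
  ],
  grip=[0.1, 0.1, 0.1, 0.1, 0.1],
)

```text
time: 16.1
ee_pos: [0.481, 0.1472, 0.1904]
tcp_rot: [-180.0, 0.0, 72.6]
wrist_force: [-0.5, -0.8, -1.0]
opening: 0.0172
grasp_force: 39.4
```

```bash
python3 pt.py w15.png | head -1; python3 -c "
import cv2
a=cv2.imread('pics/w15.png'); cv2.imwrite('pics/w15c.png',cv2.resize(a[110:290,160:350],None,fx=3.2,fy=3.2,interpolation=2))"
```

```text
16.15 [0.4812 0.1472 0.1909] [179.9714  -0.0207  72.6016] 0.017101466435249672 39.359017834067345 [ 0.1567  0.2131 -1.8111]
```

View pics/w15c.png

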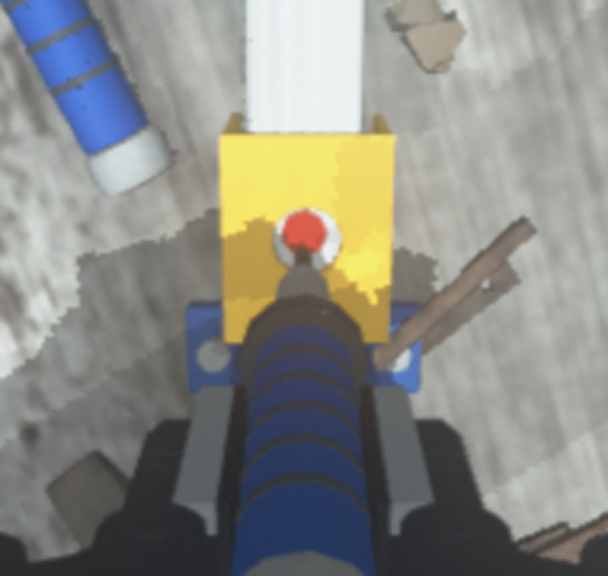

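The tip rod ends at crop (303,248), just above the hole, and the red spot is at (304,232), so lateral alignment is good. I check the fore-aft numbers.

Run:
```python
from h import *
p=cam('wrist');o=bot.get_obs();print(o['ee_pos'])
print(atz(p,(160+303/3.2,110+246/3.2),o['ee_pos'][2]-.0906),atz(p,(160+304/3.2,110+232/3.2),.09))
T=np.eye(4);T[:3,:3]=rpy(o['tcp_rot']);T[:3,3]=o['ee_pos']
q=T@[.0005,.0012,.0906,1];c=np.linalg.inv(p['T'])@q;print(q,((c[0]/c[2]*p['f']+p['cx']-160)*3.2,(c[1]/c[2]*p['f']+p['cy']-110)*3.2))
c=np.linalg.inv(p['T'])@[.4828,.1475,.09,1];print(((c[0]/c[2]*p['f']+p['cx']-160)*3.2,(c[1]/c[2]*p['f']+p['cy']-110)*3.2))
```

```text
[0.48133745 0.14713317 0.1909082 ]
[0.4833765  0.14782296 0.1003082 ] [0.48392106 0.14860681 0.09      ]
[0.48272261 0.14728031 0.10030958 1.        ] (np.float64(301.1862522645051), np.float64(248.70480963651335))
(np.float64(301.20276505576066), np.float64(237.10046660718263))
```

Within 1 mm. I approach contact, then press in small steps.

move_arm(
  offset=[
    [0.08, 0, 0.5],
    [0, 0, 0.5],
    [0, 0, 0.3],
    [0, 0, 0],
    [0, 0, 0],
  ],
  twist=[
    [0, 0, 0],
    [0, 0, 0],
    [0, 0, 0],
    [0, 0, 0],
    [0, 0, 0],
  ],
  grip=[0.1, 0.1, 0.1, 0.1, 0.1],
)

```text
time: 16.85
ee_pos: [0.4814, 0.1478, 0.1774]
tcp_rot: [180.0, -0.0, 72.6]
wrist_force: [0.1, 0.8, 1.4]
opening: 0.0168
grasp_force: 39.6
```

move_arm(
  offset=[
    [0, 0, 0.2],
    [0, 0, 0],
    [0, 0, 0],
  ],
  twist=[
    [0, 0, 0],
    [0, 0, 0],
    [0, 0, 0],
  ],
  grip=[0.1, 0.1, 0.1],
)

```text
time: 17.15
ee_pos: [0.4814, 0.1478, 0.1754]
tcp_rot: [180.0, -0.0, 72.6]
wrist_force: [0.6, 0.2, 2.0]
opening: 0.0171
grasp_force: 39.6
```

move_arm(
  offset=[
    [0, 0, 0.14],
    [0, 0, 0.14],
    [0, 0, 0],
    [0, 0, 0],
    [0, 0, 0],
  ],
  twist=[
    [0, 0, 0],
    [0, 0, 0],
    [0, 0, 0],
    [0, 0, 0],
    [0, 0, 0],
  ],
  grip=[0.1, 0.1, 0.1, 0.1, 0.1],
)

```text
time: 17.65
ee_pos: [0.4813, 0.1478, 0.1725]
tcp_rot: [180.0, -0.0, 72.6]
wrist_force: [0.8, 0.3, 3.3]
opening: 0.0172
grasp_force: 39.6
```

```bash
python3 pt.py w16.png | head -9; python3 g.py w17.png | tail -n +2; python3 -c "
from h import *
f=[]
for i in range(6): viewer.camera('top'); f.append(bot.get_obs()['wrist_force'][2])
print(np.mean(f),bot.get_obs()['ee_pos'])"
```

```text
17.7 [0.4813 0.1478 0.1725] [179.9932  -0.0064  72.584 ] 0.017181928266874077 39.63459447026253 [0.6276 0.5317 3.4367]
blue 1678 [ 0.0021 -0.0071 -0.0635] [ 0.012   0.0165 -0.0026]
z -0.065 n 23 yc 0.0019 xmax 0.0095  w 0.0140
z -0.055 n 604 yc 0.0013 xmax 0.0095  w 0.0168
z -0.045 n 358 yc 0.0012 xmax 0.0095  w 0.0167
z -0.035 n 260 yc 0.0012 xmax 0.0095  w 0.0164
z -0.025 n 212 yc 0.0049 xmax 0.0096  w 0.0233
z -0.015 n 160 yc 0.0011 xmax 0.0095  w 0.0159
z -0.005 n 61 yc 0.0011 xmax 0.0094  w 0.0146
guide 657 z 0.09359427857377975 ((494.10321044921875, 136.49232482910156), (42.5719108581543, 17.737024307250977), 78.41072845458984)
hole? [276.3684 196.4561] [271 190   9  12  57] [0.498  0.1391 0.0936] 0.0933610072710997
bar 6763 ((547.9439086914062, 82.4678955078125), (139.50820922851562, 390.53240966796875), 25.101072311401367)
3.0925599960927648 [0.4813072  0.14774791 0.17239462]
```

The force is about 4.7 N net, which puts the tip at about 8 mm. The punch is upright and still, and the guide is flat, so I hand in.

```bash
python3 -c "
from workcell import bot
print(bot.job_done())"
```

```text
the job is handed in; nothing more can be done
None
```

I handed the job in with the guide hanging flat on the bar, its hole over the red spot, and the upright punch held on the spot at about 8 mm of tip travel (about 4.7 N by the wrist force); no verdict came back.

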